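Pin the rack hold-down with a ball-lock pin

ROBOT

A 6-joint arm with a two-finger parallel gripper is mounted at the origin on a cart in front of the work surface, level with it; the furniture and walls round the work are solid. World frame = base frame: x ahead of the robot, y to its left, z up, the work surface at z = 0. Lengths are in m, angles in rad, forces in N, time in s.
With the tool pointing down it reaches from about 0.3 to 0.875 m from the base axis. Payload 6.4 kg.
Tool frame: the origin (TCP) lies at the very end of the fingers, on their centre line; the grasp point (between the pads) lies 19 mm behind it; z points along the fingers, y is the line along which they close (so a half turn about z gives the same grasp; the last joint's range is limited). The gripper opens to 85 mm and grips with 20 to 120 N. Pads are 22 mm wide; open, the fingers measure 114 mm over their backs; the gripper's body (76 mm by 85 mm) begins 54 mm behind the grasp point. The pads swing forward as they close: fully open they stand 13 mm farther back than shut.
Start: joints at [-0.206, 0.181, 1.607, -0, 1.354, -0.206], TCP at [0.575, 0, 0.231] pointing down, gripper open.
Joint ranges: [-2.99, 2.99], [-0.89, 2.07], [0.3, 2.58], [-1.14, 4.28], [0, 2.63], [-3.12, 3.12]. Speed limits (rad/s): [2.57, 2.57, 3.01, 3.14, 3.14, 3.14].

INTERFACE

Orientations are given as a unit quaternion [w, x, y, z].
In Python, from bench import ctrl gives the robot as it stands.
- The arm moves only by the tool jog_arm, never from a script. Its argument "series" is a list that holds one entry, the list of rows, each a list of 7 numbers: the shift along the tool's x, y, z in mm, then the turn, a rotation vector about the tool's x, y, z in rad, then the finger opening in mm, from 0 to 85.4. In form: [[[tx, ty, tz, rx, ry, rz, gripper], ...]]. A call has exactly 10 rows; each row shifts and turns the commanded pose from where the row before left it, along the tool's axes as they then stand; what a row does not reach is not made up. A row lasts 1/10 s, in which the tool goes at most 50 mm and 8.59 degrees, less where a joint would pass 70% of its speed; a pose out of reach is approached as far as the arm can. A call with a gripper value outside its range is refused whole. The fingers move at their own pace and stop on an object; the grip force is fixed at half the most. Time passes only in rows, so rows that do not move let the fingers close, or fill a call up. It gives the time, the measured TCP pose, the force, the opening and the grip force at its end, in the units of the state.
- ctrl.get_obs(): the state, without advancing time (a new reading comes with each control period).
- ctrl.camera(name): name is "scene" or "side" or "wrist"; returns a dict with "frame" (420x560x3 uint8, blue, green, red), "z_map" (420x560 float32, m along the optical axis (not along the pixel's ray), 0 where there is no reading), "fx", "fy", "cx", "cy" (pixels), "xyz" and "rotation" of the camera in the world. Camera axes: x right, y down, z forward; pixel columns grow to the right and rows downward; lengths in m; the calibration is good to about 2 mm. A picture is of the moment at which its call begins.
- ctrl.hand_in(): hands the job in; it is judged then, once.
The state is a dict: "time_s": time; "q": joint angles; "dq": joint speeds; "joint_efforts": joint torques, N m; "eef_pos": TCP position; "eef_rot": TCP orientation; "wrist_force": force on the tool from outside, world axes, zero at the start; "torque": the same for the moment, N m; "opening": opening from 0.0 (shut) to 1.0 (fully open); "grasp_force": force on a finger pad.
Only numpy, scipy, OpenCV 4.12 (cv2) and the standard library are available. Lean on these libraries where they do the work, as an engineer would, in place of code of your own. Each camera call takes 0.05 s, during which the arm holds its last target. There are 200 camera calls.

TASK

Take the ball-lock pin out of its stand with its red side button squeezed in, feel for the hole on top of the rack dock's steel clevis, and with the button still held in push the pin gently down through the aligned holes until its flange sits flush. Then let go so that the button springs back out and the balls lock the pin. Never force the pin, and do not disturb the dropper bottle, the timer or the tape roll beside the work.

Things in the scene. Friction and masses are not known exactly. Their poses are not given: they have to be found in the camera images.
- lock_pin: Ball-lock pin, upright in its stand at the start, flange on the stand's top. Origin on the axis in the plane of the flange's underside, z up. Below: steel shank 12 mm diameter, 40 mm long, last 6 mm tapered to 8.4 mm. Above: flange 30 mm diameter, 5 mm thick, then a black handle block 24 x 24 mm, 9 to 47 mm up, with a red button on its +y face. Mass 150 to 230 g.
- pin_button (a joint): Travel of the round red spring button (18 mm diameter, centre 30 mm above the pin's origin): 0 = out, sticking 7 mm out of the handle, balls out; 0.005 m = fully in, balls drawn in. Moves towards the pin's -y. Spring 4 N at the start, 9 N fully in. Button face to far handle face: 31 mm out, 26 mm in.
- pin_grip (a point): On the handle at the height of the button's centre, midway between the pressed-in button face and the far handle face: squeeze here along the pin's y axis, from above. A squeeze along x does not touch the button.
- pin_tip (a point): Centre of the shank's lower end, 40 mm below the pin's origin. Two brass locking balls stick out 3 mm on the shank's +x and -x sides, 7.5 to 12.5 mm above this point, while the button is out: they then do not pass the clevis hole. Once the flange is seated they spring out under the lower plate.
- pin_stand: Fixed white round stand 47 mm diameter on a black 72 mm foot, 60 mm tall, open hole of 21 mm diameter in which the pin stands (balls out fit loosely). Origin at the centre of its underside.
- dock: Fixed rack dock: aluminium base 210 (x) x 240 (y) x 10 mm, origin at the centre of its underside. On it a clear microtube rack (up to 47 mm high) under a hold-down bridge: a blue bar that ends, on the dock's -x side, in a steel clevis 44 (x) x 62 (y) mm, 66 mm high. Flange seated: the pin's origin is 66 mm above the dock's. Highest part of the dock: 66 mm.
- dock_line (a point): Middle of the line on which the hole lies, at the height of the clevis's top face. The hole is up to 10 mm from here along the dock's y, either way: the bridge is clamped somewhere in its slots and its setting is NOT measured; find it by feel along this line, or by camera. It stays put sideways; its rubber mounts give 1 mm per 8 N downwards. Pressing on it with over 25 N is forcing.
- dock_under (a point): As dock_line, but at the underside of the clevis's lower plate, 26 mm lower. Three plates with aligned vertical round holes, 14 mm diameter, 1 mm chamfer: top plate 8 mm thick, 2 mm gap, blue tongue 6 mm, 2 mm gap, lower plate 8 mm; then 30 mm of free space down to the base.
- dropper: Loose white dropper bottle with red cap, between dock and tip box, 33 mm diameter, 86 mm tall; origin under its centre. Leave alone.
- timer: Loose white lab timer near the worktop's front edge, 62 x 62 x 20 mm; origin under its centre. Leave alone.
- tape: Loose roll of white tape, 74 mm diameter, 46 mm tall; origin under its centre. Leave alone.

How it is judged:
On the way, in this order (a step that is already met when the one before it is completed fails the run):
1. the pin is lifted clear of its stand with the button held in (z of lock_pin in the frame of pin_stand above 0.102 m and value of joint pin_button above 0.0035 m), for 0.1 s.
2. the shank is in the clevis hole, more than 15 mm deep, with the button still held in (z of pin_tip in the frame of dock below 0.051 m and x of pin_tip in the frame of dock between -0.074 and -0.066 m and y of pin_tip in the frame of dock between -0.014 and 0.014 m and angle between lock_pin's own z axis and vertical below 0.15 rad and value of joint pin_button above 0.0035 m), for 0.02 s.
At the end, for the whole second after the job is handed in: The pin stands upright (within 4 degrees) through the clevis holes with its flange flush on the top plate (within 1.5 mm), the red button is fully out (within 1 mm) so that the balls are locked under the lower plate, and the pin is at rest and released (z of lock_pin in the frame of dock between 0.064 and 0.0675 m and x of lock_pin in the frame of dock between -0.0735 and -0.0665 m and y of lock_pin in the frame of dock between -0.0135 and 0.0135 m and angle between lock_pin's own z axis and vertical below 0.07 rad and value of joint pin_button below 0.001 m and linear speed of lock_pin below 0.02 m/s); the robot touches nothing.
It fails at once if the pin is forced: it presses on the dock with more than 25 N (contact force between lock_pin and dock above 25 N).
It fails at once if the gripper pushes on the dock with more than 25 N (contact force between the fingers and dock above 25 N).
It fails at once if the dropper bottle, the timer or the tape roll is moved more than 15 mm (distance of any of dropper, timer, tape from where it was at the start of the episode above 0.015 m).
It also fails if it takes over 56 s, if anything falls off the work surface, if the arm or the gripper's body presses on something with over 40 N, if the wrist force passes 120 N, or if a joint passes its speed limit or range.

## Working session

There is one attempt and no reset: what is moved stays moved. The work goes in short steps, Python scripts to look and compute and a tool call to move; the robot and the scene stay as the last step left them, time stands still between calls to the robot, and variables do not carry over. Pictures are saved under pics/ and viewed, at most 13 in all, crops included, and the job is handed in when it is done.

Besides the shell and the picture viewer there is one more tool, called after ">>>" as name(argument=value, ...), one argument or row to a line, values as JSON. jog_arm: Moves the arm, as the interface text tells. Its arguments: {"type":"object","properties":{"series":{"type":"array"}},"required":["series"]}

```bash
mkdir -p pics; ls; python3 - <<'E'
from bench import ctrl
import cv2,numpy as np
o=ctrl.get_obs();print(o)
for n in("scene","side","wrist"):
    c=ctrl.camera(n);cv2.imwrite(f"pics/{n}0.png",c["frame"]);np.savez(f"{n}0.npz",**c)
    print(n,c["fx"],c["fy"],c["cx"],c["cy"],c["xyz"],np.round(c["rotation"],3).tolist())
E
```

```text
pics
{'time_s': 0.0, 'q': array([-2.06311796e-01,  1.81546050e-01,  1.60803705e+00, -1.01146187e-05,
        1.35379318e+00, -2.06288881e-01]), 'dq': array([ 0.00021614, -0.00220769,  0.0020707 , -0.00069603, -0.00043075,
       -0.00087393]), 'joint_efforts': array([ 3.41415571e-04, -4.44869328e+01, -3.51340663e+01, -2.51131587e-04,
        9.11703974e-03,  3.43231875e-05]), 'eef_pos': array([5.74433866e-01, 1.25990379e-04, 2.30367301e-01]), 'eef_rot': array([-7.43709388e-04,  7.07113829e-01,  7.07099171e-01, -4.92196152e-04]), 'wrist_force': array([ 0.73479417, -0.08742213, -0.23994923]), 'torque': array([ 0.00634689, -0.0102679 , -0.01762785]), 'grasp_force': 0.0, 'opening': 1.001310148146999}
scene 440.79057946982044 440.79057946982044 273.7696813848406 203.55284436969822 [-0.1411616  -0.4987768   0.69954117] [-0.417, 0.806, -0.377, 0.183]
side 452.9635807212639 452.9635807212639 281.8471914749438 207.9251239337638 [ 0.38203359 -0.95063638  0.84540506] [-0.448, 0.891, -0.072, 0.025]
wrist 329.60337984618843 329.60337984618843 277.89056891482903 205.3195654730803 [0.5732687  0.08276427 0.37214659] [0.163, 0.987, 0.0, -0.001]
```

View pics/scene0.png

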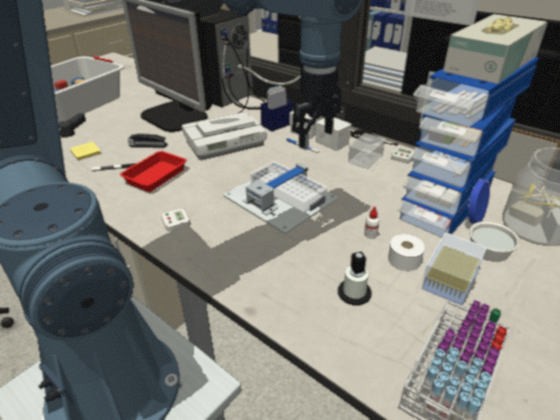

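View pics/side0.png

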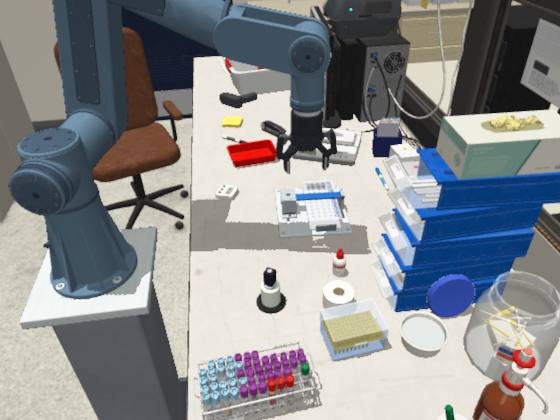

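View pics/wrist0.png

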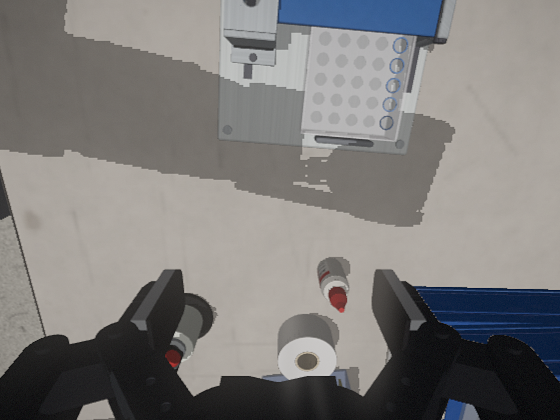

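The wrist view shows the clevis at the top left with its hole near (250,3). The pin is at about (180,350), with the red button on its +y side. The scene view shows the stand at (355,285), the tape at (406,250), the dropper at (372,222) and the timer at (175,217).

```bash
cat > h.py <<'E'
import numpy as np,cv2
from scipy.spatial.transform import Rotation as R
def rot(c):
    r=np.asarray(c["rotation"],float)
    return R.from_quat(r[[1,2,3,0]]).as_matrix() if r.size==4 else r
def ray(c,u,v):
    return np.asarray(c["xyz"]),rot(c)@np.array([(u-c["cx"])/c["fx"],(v-c["cy"])/c["fy"],1.])
def onz(c,u,v,z):
    o,d=ray(c,u,v);return o+d*(z-o[2])/d[2]
def dep(c,u,v):
    o,d=ray(c,u,v);return o+d*c["z_map"][int(v),int(u)]
def cloud(c):
    v,u=np.mgrid[:420,:560];z=c["z_map"].astype(float)
    p=np.stack([(u-c["cx"])/c["fx"]*z,(v-c["cy"])/c["fy"]*z,z],-1)@rot(c).T+np.asarray(c["xyz"])
    p[z==0]=np.nan;return p
def two(c1,p1,c2,p2):
    o1,d1=ray(c1,*p1);o2,d2=ray(c2,*p2)
    t=np.linalg.lstsq(np.stack([d1,-d2],1),o2-o1,rcond=None)[0]
    a,b=o1+t[0]*d1,o2+t[1]*d2;return (a+b)/2,np.linalg.norm(a-b)
E
python3 - <<'E'
from h import *
S,D,W=[dict(np.load(n+"0.npz")) for n in("scene","side","wrist")]
for n,c,ps in(("scene",S,[(357,254),(355,285),(260,185),(372,215),(406,243),(175,214)]),("side",D,[(269,270),(270,290),(288,192),(340,252),(339,288)]),("wrist",W,[(173,358),(165,372),(185,340),(228,130),(400,145),(250,20),(306,362),(338,300)])):
    for p in ps: print(n,p,np.round(dep(c,*p),3))
for n,c in(("scene",S),("side",D),("wrist",W)):
    P=cloud(c);h=cv2.cvtColor(c["frame"],cv2.COLOR_BGR2HSV)
    red=((h[...,0]<8)|(h[...,0]>172))&(h[...,1]>130)&(h[...,2]>60)
    k,l,s,ce=cv2.connectedComponentsWithStats(red.astype(np.uint8))
    for i in range(1,k):
        q=np.nanmean(P[l==i],0)
        if s[i,4]>5 and abs(q[2])<.3 : print(n,"red",s[i],ce[i].round(1),q.round(3))
    # dark tall handle
    m=(h[...,2]<70)&(P[...,2]>.05)&(P[...,2]<.13)&(P[...,1]<-.1)&(P[...,0]<.75)
    if m.sum(): print(n,"handle",m.sum(),np.nanmin(P[m],0).round(3),np.nanmax(P[m],0).round(3))
for n,c,b in(("side",D,(225,250,90,70)),("scene",S,(325,230,90,80)),("wrist",W,(120,280,120,120))):
    x,y,w,hh=b;f=c["frame"][y:y+hh,x:x+w];cv2.imwrite(f"c_{n}.png",cv2.resize(f,(260,260)))
cv2.imwrite("pics/crops.png",np.hstack([cv2.imread(f"c_{n}.png") for n in("side","scene","wrist")]))
E
```

```text
scene (357, 254) [ 0.449 -0.196  0.108]
scene (355, 285) [ 0.429 -0.21   0.047]
scene (260, 185) [0.561 0.163 0.065]
scene (372, 215) [ 0.628 -0.131  0.067]
scene (406, 243) [ 0.62  -0.227  0.039]
scene (175, 214) [0.375 0.293 0.018]
side (269, 270) [ 0.452 -0.198  0.106]
side (270, 290) [ 0.45  -0.217  0.06 ]
side (288, 192) [0.556 0.167 0.063]
side (340, 252) [ 0.639 -0.134  0.076]
side (339, 288) [ 0.615 -0.222  0.042]
wrist (173, 358) [ 0.46  -0.185  0.091]
wrist (165, 372) [0.545 0.017 0.308]
wrist (185, 340) [ 0.465 -0.188  0.06 ]
wrist (228, 130) [0.519 0.046 0.011]
wrist (400, 145) [0.705 0.03  0.012]
wrist (250, 20) [0.549 0.14  0.065]
wrist (306, 362) [ 0.609 -0.245  0.034]
wrist (338, 300) [ 0.636 -0.122  0.077]
scene red [94 56 17  6 24] [100.8  58.4] [0.802 1.283 0.12 ]
scene red [55 80 12  9 71] [60.5 84. ] [0.594 1.257 0.076]
scene red [ 121  151   65   41 1529] [153.4 170.4] [0.477 0.519 0.014]
scene red [370 208   7  10  48] [373.2 213.3] [ 0.633 -0.131  0.07 ]
scene red [491 327  15  23 194] [498.7 337.7] [ 0.434 -0.474  0.097]
scene handle 208 [ 0.433 -0.457  0.07 
[... 329 characters left out ...]
351.1] [ 0.825 -0.569  0.223]
side red [497 350  39  18 240] [519.  359.4] [ 0.831 -0.555  0.18 ]
side red [502 371  22  20 150] [510.7 383.7] [ 0.817 -0.575  0.142]
side red [267 374  27  18 295] [280.3 382.3] [ 0.437 -0.477  0.092]
side red [271 400   3   4   7] [272.  401.7] [ 0.419 -0.482  0.04 ]
side red [479 406  15  14  24] [484.9 411.9] [ 0.792 -0.575  0.061]
side red [477 411   4   6  11] [478.4 413.3] [ 0.79  -0.565  0.038]
side handle 167 [ 0.438 -0.599  0.067] [ 0.705 -0.191  0.126]
wrist red [329 287  18  25 234] [337.3 299.5] [ 0.635 -0.123  0.074]
wrist red [165 350  15  17 180] [172.6 357.5] [ 0.461 -0.183  0.092]
wrist handle 145 [ 0.45  -0.2    0.051] [ 0.75  -0.152  0.099]
```

View pics/crops.png

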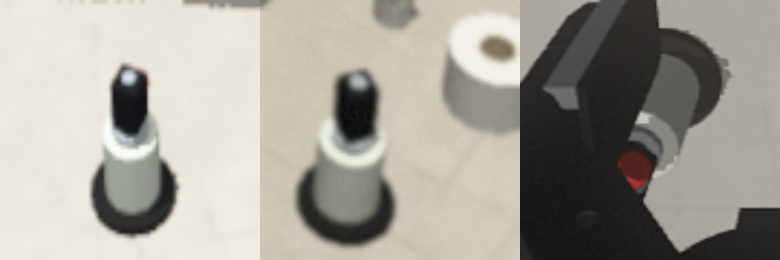

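The crops show the button facing +y and slightly +x. Next I'll fly over the clevis and look at the hole from above.

>>> jog_arm(
  series=[
    [[37,-7,0,0,0,0,85],[37,-7,0,0,0,0,85],[37,-7,0,0,0,0,85],[37,-7,0,0,0,0,85],[0,0,0,0,0,0.14,85],[0,0,0,0,0,0.14,85],[0,0,0,0,0,0.14,85],[0,0,0,0,0,0.14,85],[0,0,0,0,0,0.14,85],[0,0,0,0,0,0,85]],
  ],
)

```text
time_s: 1.15
eef_pos: [0.5468, 0.1481, 0.2309]
eef_rot: [-0.0, 0.907, 0.421, -0.0]
wrist_force: [-0.9, -0.4, 0.4]
opening: 0.997
grasp_force: 0.0
```

```bash
python3 - <<'E'
from h import *
from bench import ctrl
c=ctrl.camera("wrist");np.savez("w1.npz",**c);cv2.imwrite("pics/w1.png",c["frame"]);o=ctrl.get_obs()
print(o["eef_pos"],o["eef_rot"],o["q"],c["xyz"],c["rotation"])
E
```

```text
[0.54680498 0.14799553 0.23096642] [-9.74494113e-05  9.06065441e-01  4.23137469e-01 -3.00267818e-04] [ 5.48670952e-02  1.62634629e-01  1.62864337e+00 -4.41007834e-05
  1.35094456e+00  7.51862464e-01] [0.5985311  0.21130659 0.37254984] [ 0.15312549  0.92663441 -0.33873673 -0.05620215]
```

View pics/w1.png

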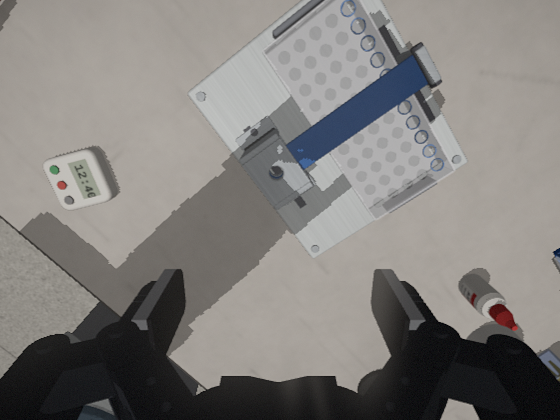

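The hole is a dark disc at about (276,172) on the clevis top. The dock's base screws are at (201,96), (315,248) and (459,159). Now I'll measure these.

```bash
python3 - <<'E'
from h import *
c=dict(np.load("w1.npz"));w0=dict(np.load("wrist0.npz"));g=cv2.cvtColor(c["frame"],cv2.COLOR_BGR2GRAY);P=cloud(c)
r=P[140:205,240:315].reshape(-1,3);z=r[(r[:,2]>.05)&(r[:,2]<.08),2];print("ztop",np.median(z),len(z))
def blob(c,g,u,v,w,t):
    s=g[v-w:v+w+1,max(u-w,0):u+w+1]
    m=(s<t).astype(np.uint8);k,l,st,ce=cv2.connectedComponentsWithStats(m)
    return [(st[i].tolist(),(ce[i]+[u-w,v-w]).round(2).tolist()) for i in range(1,k) if st[i,4]>15]
print(g[164:182:2,266:288:2])
for t in(50,60,70): print(t,blob(c,g,276,172,13,t))
print([onz(c,*p,.066).round(4) for p in((276,172),)])
g0=cv2.cvtColor(w0["frame"],cv2.COLOR_BGR2GRAY);print(g0[0:10:1,242:260:2])
print("w0",onz(w0,250.5,1,.066))
t=(P[...,2]>.0605)&(P[...,2]<.072);m=t.astype(np.uint8);k,l,st,ce=cv2.connectedComponentsWithStats(m)
for i in range(1,k):
    if st[i,4]>200:
        pts=P[l==i][:,:2].astype(np.float32)*1000;print("clevis",st[i],cv2.minAreaRect(pts))
b=(P[...,2]>.006)&(P[...,2]<.0145);k,l,st,ce=cv2.connectedComponentsWithStats(b.astype(np.uint8))
for i in range(1,k):
    if st[i,4]>2000: print("base",st[i],cv2.minAreaRect(P[l==i][:,:2].astype(np.float32)*1000))
for p in((201,96),(315,248),(459,159)): print(onz(c,*p,.011).round(4))
E
```

```text
ztop 0.06494090292365717 3395
[[109 107 107 115 168 164 166 167 167 164 164]
 [110 109 107  89  89  72  99 153 167 166 163]
 [106 108 103  59  62  64  63  78 142 166 164]
 [104 103 111  91  62  63  65  63 101 163 167]
 [105  97  71 119  82  62  65  67  73 150 166]
 [108  99  62  81  74  72  76  85  64 150 167]
 [106 106  81  55  68  85  73  57  92 161 165]
 [107 108 102  78  73  67  69  83  97 167 164]
 [107 107 107 101  98  93  96 103 108 105 166]]
50 []
60 []
70 [([9, 8, 11, 8, 51], [276.53, 169.84]), ([7, 14, 13, 6, 26], [275.62, 176.12])]
[array([0.5514, 0.1585, 0.066 ])]
[[148  69  71  61  63  64  61 114 126]
 [157  83  83  61  63  64  61 113 129]
 [159 109  82  63  63  61  60 120 133]
 [168 136  82  61  63  65  60 117 144]
 [167 156 102  61  61  61  60 123 157]
 [166 167 136  81  61  64  75 139 166]
 [168 167 163 135  93  96 135 166 170]
 [166 167 171 171 147 153 167 169 169]
 [166 168 170 172 170 171 169 169 170]
 [166 167 169 172 169 170 168 168 169]]
w0 [0.55026982 0.15392763 0.066     ]
clevis [415  45  26  40 327] ((713.2959594726562, 145.5948486328125), (37.42903137207031, 9.500775337219238), 84.17322540283203)
clevis [ 239  133   73   77 2800] ((550.1865844726562, 157.8671875), (62.1023063659668, 44.245357513427734), 85.41248321533203)
base [ 187    0  124  163 7631] ((596.2117919921875, 216.0885467529297), (104.83965301513672, 152.31051635742188), 85.34436798095703)
base [ 275  153   99  106 5104] ((553.2235107421875, 82.24920654296875), (100.372802734375, 88.15118408203125), 85.2813720703125)
[0.5355 0.261  0.011 ]
[0.5183 0.0467 0.011 ]
[0.707  0.0297 0.011 ]
```

>>> jog_arm(
  series=[
    [[-41,19,0,0,0,0,85],[-41,19,0,0,0,0,85],[-41,19,0,0,0,0,85],[-41,19,0,0,0,0,85],[-41,19,0,0,0,0,85],[-41,19,0,0,0,0,85],[-40,18,0,0,0,0,85],[-40,17,0,0,0,0,85],[0,0,0,0,0,0.14,85],[0,0,0,0,0,0.14,85]],
  ],
)

```text
time_s: 2.2
eef_pos: [0.4503, -0.1989, 0.2312]
eef_rot: [-0.0, 0.957, 0.289, -0.0]
wrist_force: [0.6, -0.3, 0.7]
opening: 0.997
grasp_force: 0.0
```

```bash
python3 - <<'E'
from h import *
from bench import ctrl
c=ctrl.camera("wrist");np.savez("w2.npz",**c);cv2.imwrite("pics/w2.png",cv2.resize(c["frame"][100:310,140:420],(800,600),interpolation=cv2.INTER_CUBIC));o=ctrl.get_obs()
print(o["eef_pos"],o["eef_rot"],o["q"])
P=cloud(c);h=cv2.cvtColor(c["frame"],cv2.COLOR_BGR2HSV)
for a,b in((.101,.112),(.064,.07),(.055,.0625)):
    m=(P[...,2]>a)&(P[...,2]<b);k,l,s,ce=cv2.connectedComponentsWithStats(m.astype(np.uint8))
    for i in range(1,k):
        if s[i,4]>60: print(a,s[i],np.median(P[l==i],0).round(4),cv2.minAreaRect(P[l==i][:,:2].astype(np.float32)*1000))
red=((h[...,0]<8)|(h[...,0]>172))&(h[...,1]>130)&(h[...,2]>60)
k,l,s,ce=cv2.connectedComponentsWithStats(red.astype(np.uint8))
for i in range(1,k):
    if s[i,4]>15: print("red",s[i],ce[i],np.nanmean(P[l==i],0).round(4),np.nanmin(P[l==i],0).round(4),np.nanmax(P[l==i],0).round(4))
E
```

```text
[ 0.45045386 -0.19825148  0.23114355] [-1.65380258e-04  9.58261688e-01  2.85892466e-01 -9.16911624e-05] [-6.56337094e-01 -7.02767056e-03  1.80990761e+00  4.58566017e-05
  1.33908827e+00  3.34573409e-01]
0.101 [262 178  34  33 761] [ 0.4506 -0.1981  0.1061] ((449.3978271484375, -198.9097900390625), (24.395235061645508, 24.065139770507812), 55.41354751586914)
0.064 [ 426   27  134  173 6825] [ 0.6135 -0.3276  0.0695] ((612.9606323242188, -337.8421325683594), (124.13243865966797, 89.99091339111328), 5.962673664093018)
0.064 [408 242 114  51 619] [ 0.4895 -0.4076  0.0652] ((485.0917663574219, -417.205810546875), (51.12266540527344, 123.36042785644531), 28.61717414855957)
0.064 [441 289  13   9  62] [ 0.449  -0.4165  0.067 ] ((449.1346740722656, -416.4845886230469), (4.140361309051514, 14.021546363830566), 68.07186126708984)
0.064 [335 323  43  58 235] [ 0.3319 -0.3852  0.0654] ((330.0736389160156, -385.9986877441406), (91.58528137207031, 4.941352844238281), 5.2506184577941895)
0.064 [374 342  12  17  66] [ 0.3478 -0.4064  0.0674] ((349.4833984375, -406.8276062011719), (22.921876907348633, 9.203014373779297), 2.0656039714813232)
0.055 [422  28  90 130 581] [ 0.6142 -0.2934  0.0588] ((608.3699340820312, -294.12908935546875), (124.05572509765625, 2.114635944366455), 6.084875106811523)
0.055 [255 158  47  42 710] [ 0.4601 -0.1913  0.059 ] ((451.9212341308594, -196.52499389648438), (39.2080078125, 45.634361267089844), 40.18928527832031)
0.055 [444 259  23  22 115] [ 0.4722 -0.4124  0.0606] ((471.1593017578125, -413.1335754394531), (27.002845764160156, 22.398372650146484), 50.6580696105957)
red [263 168  19  13 121] [272.4214876  175.07438017] [ 0.4596 -0.186   0.0961] [ 0.4522 -0.1918  0.0883] [ 0.4667 -0.1795  0.0995]
red [493 319  16  17  76] [501.32894737 329.96052632] [ 0.454  -0.4661  0.0983] [ 0.447  -0.4778  0.0841] [ 0.4969 -0.2496  0.2891]
```

View pics/w2.png

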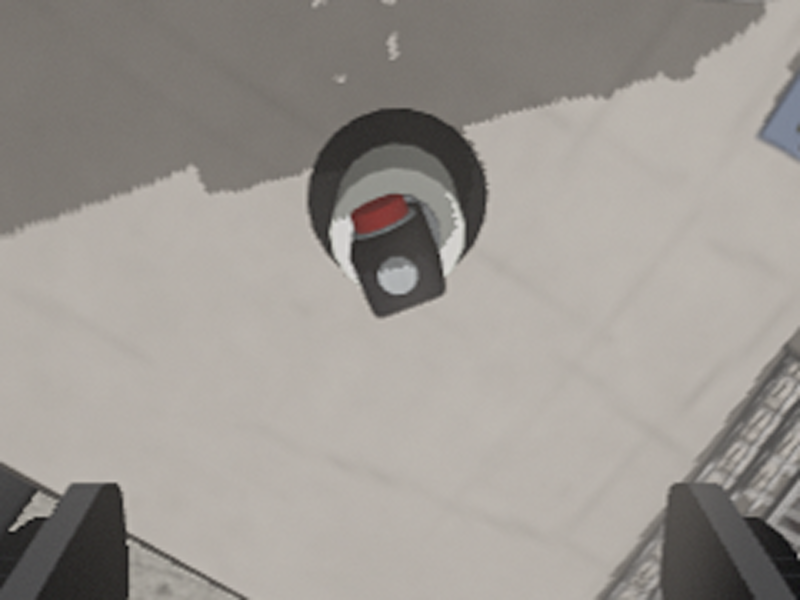

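The pin's handle top centre is at (0.4494, -0.1989, 0.106), and the button faces 55° in the world frame. In the crop the handle is at (397,270) and the button at (380,213). I'll turn the tool by +1.18 rad and start down.

>>> jog_arm(
  series=[
    [[0,0,10,0,0,0.148,60],[0,0,10,0,0,0.148,60],[0,0,10,0,0,0.148,60],[0,0,10,0,0,0.148,60],[0,0,10,0,0,0.148,60],[0,0,10,0,0,0.148,60],[0,0,10,0,0,0.148,60],[0,0,10,0,0,0.148,60],[0,0,0,0,0,0,60],[0,0,0,0,0,0,60]],
  ],
)

```text
time_s: 3.25
eef_pos: [0.451, -0.1971, 0.1514]
eef_rot: [-0.0, 0.957, -0.289, -0.0]
wrist_force: [-0.3, -0.4, -0.2]
opening: 0.702
grasp_force: 0.0
```

```bash
python3 - <<'E'
from h import *
from bench import ctrl
c=ctrl.camera("wrist");np.savez("w3.npz",**c);o=ctrl.get_obs()
p=o["eef_pos"];q=o["eef_rot"];M=R.from_quat(q[[1,2,3,0]]).as_matrix()
print(p,q,o["q"],np.degrees(np.arctan2(M[1,1],M[0,1])))
P=cloud(c)
m=(P[...,2]>.1)&(P[...,2]<.112)&(abs(P[...,0]-.45)<.05)&(abs(P[...,1]+.2)<.05)
k,l,s,ce=cv2.connectedComponentsWithStats(m.astype(np.uint8))
for i in range(1,k):
    if s[i,4]>60:
        r=cv2.minAreaRect(P[l==i][:,:2].astype(np.float32)*1000);print(s[i],r,np.median(P[l==i][:,2]))
        t=np.array([*np.array(r[0])/1000,.09]);print("tool frame mm",(M.T@(t-p)*1000).round(1))
E
```

```text
[ 0.45122047 -0.19732923  0.15174062] [ 9.46614676e-05  9.57242622e-01 -2.89286201e-01  2.18763141e-04] [-6.53785041e-01  8.59014529e-02  1.88543336e+00 -2.48871727e-05
  1.16978166e+00  1.50398316e+00] -123.63045526612369
[ 260  211   40   38 1411] ((450.5187683105469, -199.0265655517578), (24.611494064331055, 23.564796447753906), 55.7545166015625) 0.1059020481249068
tool frame mm [ 0.3  1.8 61.7]
```

>>> jog_arm(
  series=[
    [[0,0,20,0,0,0,60],[0,0,20,0,0,0,60],[0,0,20,0,0,0,60],[0,0,18,0,0,0,60],[0,0,0,0,0,0,45],[0,0,0,0,0,0,20],[0,0,0,0,0,0,20],[0,0,0,0,0,0,20],[0,0,0,0,0,0,20],[0,0,0,0,0,0,20]],
  ],
)

```text
time_s: 4.3
eef_pos: [0.4519, -0.198, 0.0746]
eef_rot: [0.0, 0.956, -0.292, 0.001]
wrist_force: [-1.0, -0.5, 6.9]
opening: 0.291
grasp_force: 60.4
```

>>> jog_arm(
  series=[
    [[0,0,0,0,0,0,10],[0,0,0,0,0,0,10],[0,0,0,0,0,0,10],[0,0,0,0,0,0,10],[0,0,0,0,0,0,10],[0,0,0,0,0,0,10],[0,0,0,0,0,0,10],[0,0,0,0,0,0,10],[0,0,0,0,0,0,10],[0,0,0,0,0,0,10]],
  ],
)

```text
time_s: 5.3
eef_pos: [0.4519, -0.1981, 0.0747]
eef_rot: [0.001, 0.956, -0.292, 0.001]
wrist_force: [-0.1, -0.7, 7.3]
opening: 0.292
grasp_force: 60.4
```

The button is pressed in, with the opening at about 25 mm. Lifting now.

>>> jog_arm(
  series=[
    [[0,0,-5,0,0,0,10],[0,0,-10,0,0,0,10],[0,0,-10,0,0,0,10],[0,0,-10,0,0,0,10],[0,0,-10,0,0,0,10],[0,0,-10,0,0,0,10],[0,0,-10,0,0,0,10],[0,0,-10,0,0,0,10],[0,0,-5,0,0,0,10],[0,0,0,0,0,0,10]],
  ],
)

```text
time_s: 6.3
eef_pos: [0.4515, -0.1977, 0.1543]
eef_rot: [0.0, 0.956, -0.292, 0.001]
wrist_force: [-0.5, -0.6, -1.4]
opening: 0.287
grasp_force: 59.2
```

```bash
python3 - <<'E'
from h import *
from bench import ctrl
o=ctrl.get_obs();p=o["eef_pos"];q=o["eef_rot"];M=R.from_quat(q[[1,2,3,0]]).as_matrix()
print(p,q,o["wrist_force"],o["opening"])
ims=[]
for n,b in(("scene",None),("side",None),("wrist",None)):
    c=ctrl.camera(n);np.savez(n+"4.npz",**c)
    if n=="wrist": f=c["frame"][210:420,200:360]
    else:
        Rm=rot(c);x=Rm.T@(p-[0,0,.0]-c["xyz"]);u=int(c["cx"]+c["fx"]*x[0]/x[2]);v=int(c["cy"]+c["fy"]*x[1]/x[2]);print(n,u,v)
        f=c["frame"][v-50:v+70,u-45:u+46]
    ims.append(cv2.resize(f,(260,343),interpolation=cv2.INTER_CUBIC))
cv2.imwrite("pics/c4.png",np.hstack(ims))
E
```

```text
[ 0.45145706 -0.19768845  0.15427573] [ 3.27782943e-04  9.56339395e-01 -2.92257041e-01  8.21979613e-04] [-0.47935055 -0.61558408 -1.41134798] 0.2865011771810243
scene 360 235
side 267 254
```

View pics/c4.png

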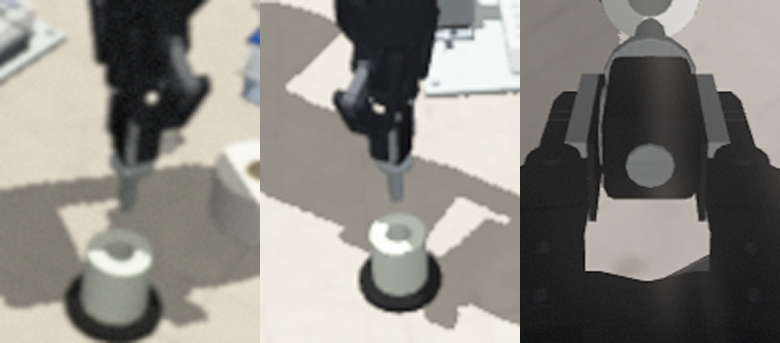

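The pin is lifted and upright with the button in. In the wrist crop its cap is at about (650,165). I'll carry it to a spot beside the hole and take a second look from there.

>>> jog_arm(
  series=[
    [[-8,-19,0,0,0,0,10],[-17,-42,0,0,0,0,10],[-17,-42,0,0,0,0,10],[-17,-42,0,0,0,0,10],[-17,-42,0,0,0,0,10],[-17,-42,0,0,0,0,10],[-17,-42,0,0,0,0,10],[-17,-42,0,0,0,0,10],[-14,-38,0,0,0,0,10],[0,0,0,0,0,0,10]],
  ],
)

```text
time_s: 7.45
eef_pos: [0.5302, 0.177, 0.1527]
eef_rot: [-0.001, 0.957, -0.29, -0.0]
wrist_force: [-0.1, -1.1, -1.8]
opening: 0.291
grasp_force: 59.8
```

```bash
python3 - <<'E'
from h import *
from bench import ctrl
c=ctrl.camera("wrist");np.savez("w5.npz",**c);o=ctrl.get_obs()
p=o["eef_pos"];q=o["eef_rot"];M=R.from_quat(q[[1,2,3,0]]).as_matrix()
print(p,q,o["wrist_force"],o["opening"])
Rm=rot(c);x=Rm.T@(np.array([.5515,.1583,.066])-c["xyz"]);u=int(c["cx"]+c["fx"]*x[0]/x[2]);v=int(c["cy"]+c["fy"]*x[1]/x[2]);print(u,v)
P=cloud(c);r=P[max(v-20,0):v+20,u-20:u+20].reshape(-1,3);z=r[(r[:,2]>.05)&(r[:,2]<.08),2];print("ztop",np.median(z))
cv2.imwrite("pics/w5.png",np.hstack([cv2.resize(c["frame"][v-30:v+30,u-30:u+30],(400,400),interpolation=cv2.INTER_CUBIC),cv2.resize(c["frame"][210:370,200:360],(400,400))]))
print("crop origin",u-30,v-30)
E
```

```text
[0.5297987  0.17483049 0.15238921] [ 1.80465092e-04  9.56925490e-01 -2.90332875e-01 -6.29625159e-04] [-0.32314835 -0.09667315 -2.5337491 ] 0.29231096817594077
282 172
ztop 0.06499629198971646
crop origin 252 142
```

View pics/w5.png

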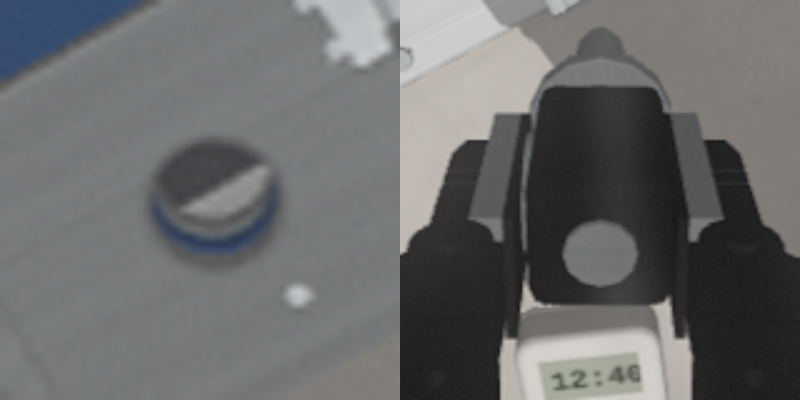

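The hole is clearly visible: in the crop it is an ellipse centred at (214,203), which is pixel (284.1,172.5). The held pin's cap is at pixel (280,311.6) and its tip edge at (280,221.5). The pin is upright.

```bash
python3 - <<'E'
from h import *
from bench import ctrl
c=dict(np.load("w5.npz"));o=ctrl.get_obs();p=o["eef_pos"];q=o["eef_rot"];M=R.from_quat(q[[1,2,3,0]]).as_matrix()
print(p,M.round(4).tolist())
P=cloud(c);m=P[305:318,275:286,2];print("cap z",np.median(m),"handle z",np.median(P[280:295,262:270,2]))
cz=np.median(m);oz=np.median(P[280:295,262:270,2])-.047;print("origin z",oz)
T=lambda a:(M.T@(a-p)*1000).round(1)
print("cap",onz(c,280,311.6,cz),T(onz(c,280,311.6,cz)))
print("tip edge",T(onz(c,280,221.5,oz-.04)))
hl=onz(c,284.1,172.5,.0655);print("hole",hl,T(hl))
E
```

```text
[0.5297987  0.17483049 0.15238921] [[0.8314, -0.5557, -0.0013], [-0.5557, -0.8314, 0.0], [-0.0011, 0.0007, -1.0]]
cap z 0.18558688689220482 handle z 0.18343942276685998
origin z 0.13643942276686
cap [0.52973474 0.1754963  0.18558689] [ -0.5  -0.5 -33.2]
tip edge [ 2.3  0.  55.9]
hole [0.55076677 0.15709397 0.0655    ] [27.4  3.  86.9]
```

>>> jog_arm(
  series=[
    [[6,0.6,0,0,0,0,10],[6,0.6,0,0,0,0,10],[6,0.6,0,0,0,0,10],[6,0.6,0,0,0,0,10],[4,0.3,0,0,0,0,10],[0,0,8,0,0,0,10],[0,0,8,0,0,0,10],[0,0,7,0,0,0,10],[0,0,0,0,0,0,10],[0,0,0,0,0,0,10]],
  ],
)

```text
time_s: 8.5
eef_pos: [0.5515, 0.1548, 0.1298]
eef_rot: [0.0, 0.956, -0.292, -0.0]
wrist_force: [0.3, 0.2, -2.3]
opening: 0.293
grasp_force: 59.8
```

```bash
python3 - <<'E'
from h import *
from bench import ctrl
o=ctrl.get_obs();p=o["eef_pos"];q=o["eef_rot"];M=R.from_quat(q[[1,2,3,0]]).as_matrix()
hl=np.array([.5508,.1571,.066]);print(p,(M.T@(hl-p)*1000).round(1),o["wrist_force"])
ims=[]
for n in("scene","side","wrist"):
    c=ctrl.camera(n);np.savez(n+"6.npz",**c);x=rot(c).T@(hl-c["xyz"]);u=int(c["cx"]+c["fx"]*x[0]/x[2]);v=int(c["cy"]+c["fy"]*x[1]/x[2]);print(n,u,v)
    ims.append(cv2.resize(c["frame"][v-30:v+30,u-30:u+30],(260,260),interpolation=cv2.INTER_CUBIC))
cv2.imwrite("pics/c6.png",np.hstack(ims))
E
```

```text
[0.55153988 0.15483007 0.12979951] [-1.8 -1.5 63.8] [ 0.25311001  0.1610117  -2.32975416]
scene 258 187
side 286 193
wrist 274 224
```

View pics/c6.png

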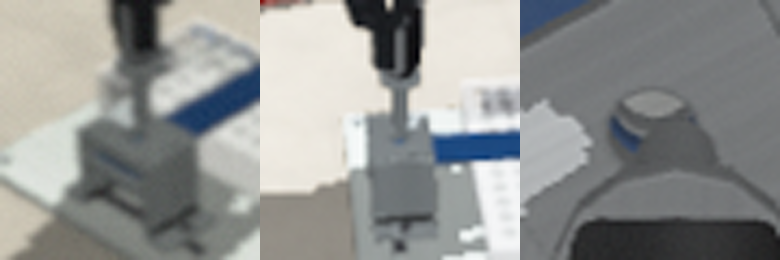

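```bash
python3 - <<'E'
from h import *
from bench import ctrl
c=dict(np.load("wrist6.npz"));o=ctrl.get_obs();p=o["eef_pos"];q=o["eef_rot"];M=R.from_quat(q[[1,2,3,0]]).as_matrix()
T=lambda a:(M.T@(a-p)*1000).round(1)
print(p,"hole L R top",[T(onz(c,*a,.0655)) for a in((264.8,224),(284.4,224),(274.6,214.3))])
print("tip L R top",[T(onz(c,*a,z)) for a,z in(((271,228),.08),((289.3,228),.08),((280,221),.0735))])
x=240;y=205
cv2.imwrite("pics/w6.png",cv2.resize(c["frame"][y:y+50,x:x+66],(792,600),interpolation=cv2.INTER_CUBIC))
E
```

```text
[0.55221668 0.15480715 0.13066082] hole L R top [array([-2.3, -7.9, 65.2]), array([-2.3,  5.3, 65.2]), array([ 4.7, -1.3, 65.2])]
tip L R top [array([ 0.8, -3.5, 50.7]), array([ 0.8,  8.1, 50.7]), array([ 3. ,  2.3, 57.2])]
```

View pics/w6.png

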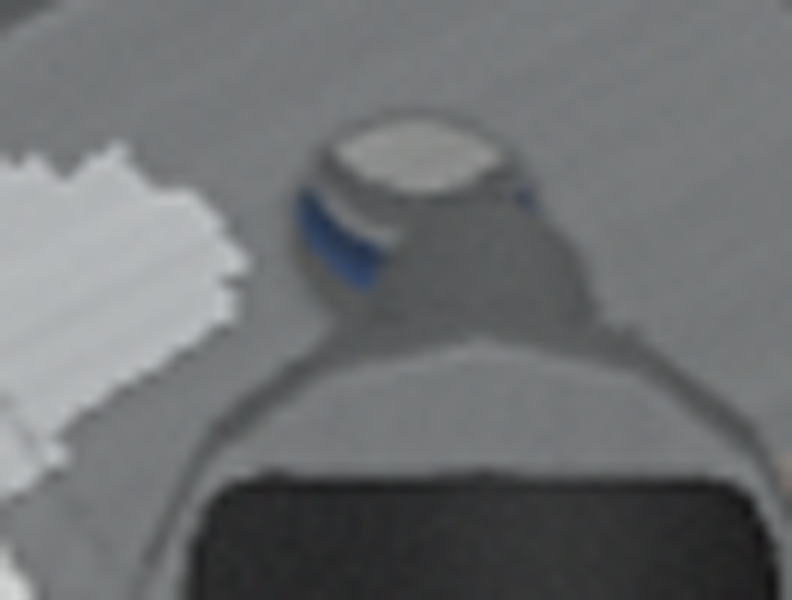

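The tip sits about 3.3 mm to the hole's +tool-y side and about 1.2 mm to its +x side. I'll correct this and go down gently until the tip just enters.

>>> jog_arm(
  series=[
    [[-0.6,-1.7,0,0,0,0,10],[-0.6,-1.6,0,0,0,0,10],[0,0,2,0,0,0,10],[0,0,2,0,0,0,10],[0,0,2,0,0,0,10],[0,0,2,0,0,0,10],[0,0,1,0,0,0,10],[0,0,1,0,0,0,10],[0,0,0,0,0,0,10],[0,0,0,0,0,0,10]],
  ],
)

```text
time_s: 9.65
eef_pos: [0.5529, 0.158, 0.1203]
eef_rot: [-0.0, 0.956, -0.292, 0.0]
wrist_force: [-0.2, 0.2, -1.5]
opening: 0.288
grasp_force: 59.8
```

>>> jog_arm(
  series=[
    [[0,0,0.5,0,0,0,10],[0,0,0.5,0,0,0,10],[0,0,0.5,0,0,0,10],[0,0,0.5,0,0,0,10],[0,0,0,0,0,0,10],[0,0,0,0,0,0,10],[0,0,0,0,0,0,10],[0,0,0,0,0,0,10],[0,0,0,0,0,0,10],[0,0,0,0,0,0,10]],
  ],
)

```text
time_s: 10.65
eef_pos: [0.5528, 0.158, 0.1183]
eef_rot: [0.0, 0.956, -0.292, 0.0]
wrist_force: [0.7, -0.0, -3.0]
opening: 0.288
grasp_force: 59.8
```

>>> jog_arm(
  series=[
    [[0,0,0.5,0,0,0,10],[0,0,0.5,0,0,0,10],[0,0,0.5,0,0,0,10],[0,0,0.5,0,0,0,10],[0,0,0.5,0,0,0,10],[0,0,0,0,0,0,10],[0,0,0,0,0,0,10],[0,0,0,0,0,0,10],[0,0,0,0,0,0,10],[0,0,0,0,0,0,10]],
  ],
)

```text
time_s: 11.65
eef_pos: [0.5528, 0.1581, 0.1158]
eef_rot: [-0.0, 0.956, -0.292, -0.0]
wrist_force: [-0.8, 0.7, -1.6]
opening: 0.293
grasp_force: 59.9
```

>>> jog_arm(
  series=[
    [[0,0,0.5,0,0,0,10],[0,0,0.5,0,0,0,10],[0,0,0.5,0,0,0,10],[0,0,0.5,0,0,0,10],[0,0,0,0,0,0,10],[0,0,0,0,0,0,10],[0,0,0,0,0,0,10],[0,0,0,0,0,0,10],[0,0,0,0,0,0,10],[0,0,0,0,0,0,10]],
  ],
)

```text
time_s: 12.65
eef_pos: [0.5528, 0.1582, 0.1138]
eef_rot: [-0.0, 0.956, -0.292, -0.0]
wrist_force: [-1.3, 2.2, -1.9]
opening: 0.29
grasp_force: 60.0
```

>>> jog_arm(
  series=[
    [[-0.5,-0.2,0,0,0,0,10],[0,0,0.5,0,0,0,10],[0,0,0.5,0,0,0,10],[0,0,0.5,0,0,0,10],[0,0,0.5,0,0,0,10],[0,0,0.5,0,0,0,10],[0,0,0.5,0,0,0,10],[0,0,0,0,0,0,10],[0,0,0,0,0,0,10],[0,0,0,0,0,0,10]],
  ],
)

```text
time_s: 13.65
eef_pos: [0.5525, 0.1585, 0.1107]
eef_rot: [0.0, 0.956, -0.292, 0.0]
wrist_force: [-0.3, 1.5, -1.5]
opening: 0.288
grasp_force: 59.8
```

>>> jog_arm(
  series=[
    [[-0.3,-0.3,0,0,0,0,10],[0,0,0.7,0,0,0,10],[0,0,0.7,0,0,0,10],[0,0,0.7,0,0,0,10],[0,0,0.7,0,0,0,10],[0,0,0.7,0,0,0,10],[0,0,0.5,0,0,0,10],[0,0,0,0,0,0,10],[0,0,0,0,0,0,10],[0,0,0,0,0,0,10]],
  ],
)

```text
time_s: 14.65
eef_pos: [0.5525, 0.1589, 0.1068]
eef_rot: [-0.0, 0.956, -0.292, 0.0]
wrist_force: [0.5, -0.4, -2.1]
opening: 0.289
grasp_force: 59.8
```

>>> jog_arm(
  series=[
    [[0,0,0.6,0,0,0,10],[0,0,0.6,0,0,0,10],[0,0,0.6,0,0,0,10],[0,0,0.6,0,0,0,10],[0,0,0.6,0,0,0,10],[0,0,0,0,0,0,10],[0,0,0,0,0,0,10],[0,0,0,0,0,0,10],[0,0,0,0,0,0,10],[0,0,0,0,0,0,10]],
  ],
)

```text
time_s: 15.65
eef_pos: [0.5525, 0.1589, 0.1038]
eef_rot: [-0.0, 0.956, -0.292, 0.0]
wrist_force: [-0.1, 0.0, -2.6]
opening: 0.286
grasp_force: 59.8
```

>>> jog_arm(
  series=[
    [[0,0,1,0,0,0,10],[0,0,1,0,0,0,10],[0,0,1,0,0,0,10],[0,0,1,0,0,0,10],[0,0,1,0,0,0,10],[0,0,1,0,0,0,10],[0,0,1,0,0,0,10],[0,0,0,0,0,0,10],[0,0,0,0,0,0,10],[0,0,0,0,0,0,10]],
  ],
)

```text
time_s: 16.65
eef_pos: [0.5525, 0.1589, 0.0968]
eef_rot: [-0.0, 0.956, -0.292, 0.0]
wrist_force: [-0.2, 0.0, -2.1]
opening: 0.287
grasp_force: 59.8
```

>>> jog_arm(
  series=[
    [[0,0,1,0,0,0,10],[0,0,1,0,0,0,10],[0,0,1,0,0,0,10],[0,0,1,0,0,0,10],[0,0,1,0,0,0,10],[0,0,1,0,0,0,10],[0,0,1,0,0,0,10],[0,0,0,0,0,0,10],[0,0,0,0,0,0,10],[0,0,0,0,0,0,10]],
  ],
)

```text
time_s: 17.65
eef_pos: [0.5525, 0.1589, 0.0898]
eef_rot: [-0.0, 0.956, -0.292, 0.0]
wrist_force: [-0.3, 0.8, -1.8]
opening: 0.287
grasp_force: 59.8
```

>>> jog_arm(
  series=[
    [[0,0,1,0,0,0,10],[0,0,1,0,0,0,10],[0,0,1,0,0,0,10],[0,0,1,0,0,0,10],[0,0,1,0,0,0,10],[0,0,1,0,0,0,10],[0,0,0.5,0,0,0,10],[0,0,0,0,0,0,10],[0,0,0,0,0,0,10],[0,0,0,0,0,0,10]],
  ],
)

```text
time_s: 18.65
eef_pos: [0.5525, 0.1589, 0.0833]
eef_rot: [-0.0, 0.956, -0.292, 0.0]
wrist_force: [-0.7, 0.1, -2.3]
opening: 0.285
grasp_force: 59.8
```

>>> jog_arm(
  series=[
    [[0,0,0.3,0,0,0,10],[0,0,0.3,0,0,0,10],[0,0,0.3,0,0,0,10],[0,0,0.3,0,0,0,10],[0,0,0.3,0,0,0,10],[0,0,0,0,0,0,10],[0,0,0,0,0,0,10],[0,0,0,0,0,0,10],[0,0,0,0,0,0,10],[0,0,0,0,0,0,10]],
  ],
)

```text
time_s: 19.65
eef_pos: [0.5525, 0.1589, 0.0818]
eef_rot: [0.0, 0.956, -0.292, 0.0]
wrist_force: [0.3, -0.1, -2.0]
opening: 0.289
grasp_force: 59.8
```

>>> jog_arm(
  series=[
    [[0,0,0.3,0,0,0,10],[0,0,0.3,0,0,0,10],[0,0,0.3,0,0,0,10],[0,0,0.3,0,0,0,10],[0,0,0,0,0,0,10],[0,0,0,0,0,0,10],[0,0,0,0,0,0,10],[0,0,0,0,0,0,10],[0,0,0,0,0,0,10],[0,0,0,0,0,0,10]],
  ],
)

```text
time_s: 20.65
eef_pos: [0.5524, 0.1589, 0.0806]
eef_rot: [0.0, 0.956, -0.292, 0.0]
wrist_force: [-0.6, -0.7, -0.9]
opening: 0.288
grasp_force: 60.0
```

>>> jog_arm(
  series=[
    [[0,0,0.3,0,0,0,10],[0,0,0.3,0,0,0,10],[0,0,0.2,0,0,0,10],[0,0,0,0,0,0,10],[0,0,0,0,0,0,10],[0,0,0,0,0,0,10],[0,0,0,0,0,0,10],[0,0,0,0,0,0,10],[0,0,0,0,0,0,10],[0,0,0,0,0,0,10]],
  ],
)

```text
time_s: 21.65
eef_pos: [0.5525, 0.1589, 0.0799]
eef_rot: [-0.0, 0.956, -0.292, 0.0]
wrist_force: [-3.4, -0.4, 4.3]
opening: 0.29
grasp_force: 61.1
```

The flange is seated: contact began at about 0.0805 and the press is now about 6 N. Releasing slowly.

>>> jog_arm(
  series=[
    [[0,0,0.3,0,0,0,10],[0,0,0,0,0,0,10],[0,0,0,0,0,0,28],[0,0,0,0,0,0,32],[0,0,0,0,0,0,36],[0,0,0,0,0,0,40],[0,0,0,0,0,0,50],[0,0,0,0,0,0,60],[0,0,0,0,0,0,60],[0,0,0,0,0,0,60]],
  ],
)

```text
time_s: 22.65
eef_pos: [0.5524, 0.1589, 0.0795]
eef_rot: [0.0, 0.956, -0.292, -0.0]
wrist_force: [0.4, -0.0, -0.3]
opening: 0.708
grasp_force: 0.0
```

>>> jog_arm(
  series=[
    [[0,0,-5,0,0,0,60],[0,0,-15,0,0,0,60],[0,0,-20,0,0,0,60],[0,0,-20,0,0,0,60],[0,0,-20,0,0,0,60],[0,0,-20,0,0,0,60],[0,0,-20,0,0,0,60],[0,0,-20,0,0,0,60],[0,0,0,0,0,0,60],[0,0,0,0,0,0,60]],
  ],
)

```text
time_s: 23.65
eef_pos: [0.5527, 0.159, 0.2204]
eef_rot: [-0.0, 0.956, -0.292, 0.001]
wrist_force: [0.4, 0.9, -0.2]
opening: 0.7
grasp_force: 0.0
```

```bash
python3 - <<'E'
from h import *
from bench import ctrl
c=ctrl.camera("wrist");np.savez("w7.npz",**c);o=ctrl.get_obs();print(o["eef_pos"],o["wrist_force"],o["opening"])
P=cloud(c);h=cv2.cvtColor(c["frame"],cv2.COLOR_BGR2HSV)
near=(abs(P[...,0]-.552)<.04)&(abs(P[...,1]-.158)<.04)
for a,b in((.1,.125),(.067,.08),(.06,.067)):
    m=near&(P[...,2]>a)&(P[...,2]<b);print(a,m.sum(),np.median(P[m],0).round(4),cv2.minAreaRect(P[m][:,:2].astype(np.float32)*1000))
red=near&((h[...,0]<8)|(h[...,0]>172))&(h[...,1]>130)&(h[...,2]>60);q=P[red]
b=np.array([.559,.829]);ctr=np.array(cv2.minAreaRect(P[near&(P[...,2]>.1)&(P[...,2]<.125)][:,:2].astype(np.float32))[0])
print(red.sum(),"red reach from axis",np.percentile((q[:,:2]-ctr)@b,[5,50,95]))
x=rot(c).T@(np.array([.552,.158,.09])-c["xyz"]);u=int(c["cx"]+c["fx"]*x[0]/x[2]);v=int(c["cy"]+c["fy"]*x[1]/x[2])
cv2.imwrite("pics/w7.png",cv2.resize(c["frame"][max(0,v-60):v+60,u-80:u+80],(800,600),interpolation=cv2.INTER_CUBIC))
E
```

```text
[0.55210555 0.1589073  0.21931651] [-0.46416864  0.44338789 -0.24568717] 0.7014282391013025
0.1 1032 [0.5545 0.1575 0.1114] ((553.65625, 159.95504760742188), (30.441852569580078, 23.532283782958984), 56.35171890258789)
0.067 141 [0.5613 0.1496 0.0697] ((556.8355712890625, 151.47845458984375), (29.382017135620117, 16.54692840576172), 44.29303741455078)
0.06 1773 [0.5583 0.145  0.0648] ((550.7416381835938, 157.95899963378906), (61.79563903808594, 44.511348724365234), 85.33749389648438)
132 red reach from axis [0.01006578 0.01254651 0.02707781]
```

View pics/w7.png

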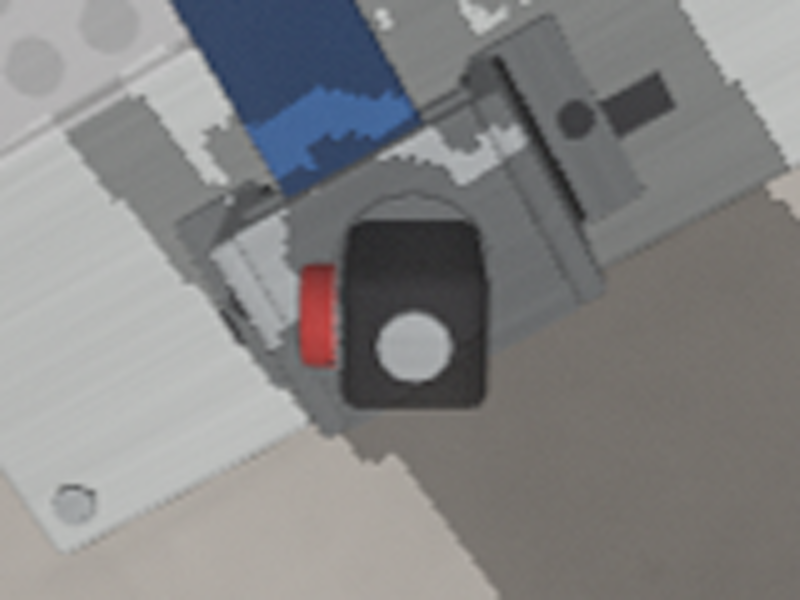

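The pin is upright with the button sticking out about 7 mm, shown by the red block at (320,315). The flange top is 4.9 mm above the clevis top, so it sits flush. Handing in.

```bash
python3 -c "
from bench import ctrl
print(ctrl.hand_in())"
```

```text
the job is handed in; nothing more can be done
None
```

The ball-lock pin stands upright in the clevis with its flange flush, its button out and the gripper clear. I have handed the job in, and no verdict came back.

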